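# Fasten a filter-box cover with a push rivet

## Task

Fasten the filter box's cover with the rivet that fits its open hole, the slimmer of the two in the wooden rack. With its centre pin still up, seat it squarely with its collar down on the cover, let go, and then press the pin in until its head is flush with the collar, like the rivet already set. Be gentle, as the cover must never be loaded with more than 25 N; leave the fat rivet in the rack and the other things where they lie.

Things in the scene. Friction and masses are not known exactly. Their poses are not given: they have to be found in the camera images.
- housing: black filter box standing on the bench, 96 x 156 mm over its cover and 48 mm high with two mounting feet (110 mm long in x, 5 mm high). Origin at the centre of its underside, z up, y along its length, towards the open hole. It is fixed.
- hole (a point): centre of the mouth of the open rivet hole in the top face of the white cover (48 mm above the bench, z up, y along the box). The hole is 11 mm wide and goes through the 7 mm cover into empty space. The cover lies on a soft rubber gasket: from about 6 N on it sinks straight down, coming firmly to rest on the unseen filter cartridge inside, somewhere between 0.5 and 8 mm lower (different each time, reached at under 12 N), and springs back when let go.
- set_rivet (a point): centre of the collar top of the rivet already set, a black disc 22 mm across standing 9 mm above the cover, 100 mm from the open hole. Fixed to the cover.
- rack: wooden rack, 45 x 110 x 26 mm, with two holes 32 mm either side of its centre along its y axis, in which the two loose rivets stand. Origin at the centre of its underside, z up. It is fixed.
- rivet_mid (a point): centre of the collar of the slim black push rivet (30 g), z up along its axis. The collar is 22 mm across and 9 mm high (4.5 mm above and below this point); below it is a 10 mm shank, 14 mm long with a tapered tip; above it stands the centre pin. The collar rests on the rack.
- rivet_pin_top (a point): centre of the top of the slim rivet's pin head, which is 12 mm across and 3 mm thick, on a 7 mm stem. Pin up, it stands about 8 mm above the collar's top face; pressed home it is flush (0.4 mm proud).
- rivet_pin (a joint): how far the slim rivet's pin is pressed in: 0 fully up, 0.008 m home (flush). It starts between 0 and 0.0015, is held by friction and slides only under some 12 N; it does not come back.
- fat_rivet_mid (a point): centre of the collar (28 mm across, 9 mm high) of the fat rivet, whose 13 mm shank does not fit the hole. It stands in the other hole of the rack.
- pot: bystander: the screw-top parts pot, 43 mm across and 31 mm high, loose on the bench. Origin at the centre of its underside.
- block: bystander: the square dark practice piece, 46 x 46 x 9 mm, loose on the bench. Origin at the centre of its underside.
- loupe: bystander: the black loupe, 38 mm across and 30 mm high, loose on the bench. Origin at the centre of its underside.

How it is judged:
By the outcome, as a careful person would: the job done as asked, in the order asked, and still so for the second after the job is handed in, with the robot touching nothing.
It also fails if it takes over 42 s, if anything falls off the work surface, if the arm or the gripper's body presses on something with over 40 N, if the wrist force passes 120 N, or if a joint passes its speed limit or range.

## Robot

A 6-joint arm with a two-finger parallel gripper is mounted at the origin on the work surface; the furniture and walls round the work are solid. World frame = base frame: x ahead of the robot, y to its left, z up, the work surface at z = 0. Lengths are in mm, angles in rad, forces in N, time in s.
With the tool pointing down it reaches from about 325 to 1000 mm from the base axis. Payload 5.1 kg.
Tool frame: the origin (TCP) lies between the finger pads; the fingertips stand 25 mm ahead of it and the grasp point (between the pads) lies 6 mm ahead of it (ctrl.tip_extent is the distance from the TCP to the fingertips, in mm); z points along the fingers, y is the line along which they close (so a half turn about z gives the same grasp; the last joint's range is limited). The gripper opens to 85 mm and grips with 20 to 120 N. Pads are 22 mm wide; open, the fingers measure 114 mm over their backs; the gripper's body (76 mm by 85 mm) begins 54 mm behind the grasp point. The pads swing forward as they close: fully open they stand 13 mm farther back than shut.
Start: joints at [-1.271, 0.124, 1.65, -0, 1.367, -0.083], TCP at [242.755, -602.955, 256.322] pointing down, gripper open.
Joint ranges: [-2.61, 2.61], [-1.02, 2.33], [0.03, 2.71], [-1.35, 4.49], [0.32, 2.68], [-2.91, 2.91]. Speed limits (rad/s): [2.57, 2.57, 3.14, 3.14, 3.14, 3.14].

## Interface

Orientations are given as [roll, pitch, yaw] about the fixed x, y, z axes, in that order (R = Rz(yaw) Ry(pitch) Rx(roll)).
In Python, from plant import ctrl, optics, spotter gives the robot as it stands.
- The arm moves only by the tool step_arm, never from a script. Its argument "targets" is a list of rows, each a list of 5 numbers: the gripper's target within -1 to 1 (shut at 1, half-way at 0, fully open at -1), then the shift along the tool's x, y, z in cm, then the turn about the tool's z in degrees. A call has 1 to 10 rows; each row is the pose to reach, as a shift and turn from the pose commanded when the call began, along the tool's axes at that moment; what a row does not reach only later rows make up. A row lasts 1/12 s, in which the tool goes at most 41.7 mm and 7.16 degrees, less where a joint would pass 70% of its speed; a pose out of reach is approached as far as the arm can. A call with a gripper value outside its range is refused whole. The fingers move at their own pace and stop on an object; "squeeze" is the grip in N (left out, the last holds). Time passes only in rows, so rows that repeat a pose let the fingers close. It gives the time, the measured TCP pose, the force, the opening and the grip force at its end, in the units of the state.
- ctrl.read_state(): the state, without advancing time (a new reading comes with each control period).
- optics.get_image(name): name is "side" or "top" or "wrist"; returns (picture, depth): 384x512x3 uint8, blue, green, red; 384x512 float32, mm along the optical axis (not along the pixel's ray), 0 where there is no reading.
- optics.get_calibration(name): a dict with "fx", "fy", "cx", "cy" (pixels), "view" (4x4, takes a point from world to camera coordinates). Camera axes: x right, y down, z forward; pixel columns grow to the right and rows downward; lengths in mm; the calibration is good to about 2 mm. A picture is of the moment at which its call begins: read the wrist's pose just before it. get_calibration takes no time and is no camera call; for the wrist camera it gives the pose at the moment of the call.
- ctrl.finish_job(): hands the job in; it is judged then, once.
Trained networks look in the newest picture that a camera, given by its name, has taken for a name from the list of things; names that differ only in an ending like _2 or _b are one class to them, and where a whole thing is asked for, a point or a joint stands for the part that bears it (a point fixed in the world has none). Each returns a list of dicts, best first, with "p" (0 to 1); they miss things now and then, are a little off and sometimes report something else, mostly with a low value. They report only what shows in the picture. A call takes as long as a camera call.
- spotter.spot_in(camera, label): "at" ([x, y, z] in mm, in world coordinates, good to about 4 mm: the middle of the surface that is visible of it).
- spotter.mark_of(camera, label): "at" ([x, y, z] in mm, in world coordinates, good to about 4 mm: a listed point, or the origin of a listed thing).
The state is a dict: "time_s": time; "qpos": joint angles; "qvel": joint speeds; "joint_efforts": joint torques, N m; "tcp_pos": TCP position; "tool_rot": TCP orientation; "wrist_force": force on the tool from outside, world axes, zero at the start; "torque": the same for the moment, N m; "grip_width": finger opening in mm; "finger_force": force on a finger pad.
Only numpy, scipy, OpenCV 4.12 (cv2) and the standard library are available. Lean on these libraries where they do the work, as an engineer would, in place of code of your own. Each camera call takes 0.05 s, during which the arm holds its last target. There are 200 camera calls.

## Working session

There is one attempt and no reset: what is moved stays moved. The work goes in short steps, Python scripts to look and compute and a tool call to move; the robot and the scene stay as the last step left them, time stands still between calls to the robot, and variables do not carry over. Pictures are saved under pics/ and viewed, at most 10 in all, crops included, and the job is handed in when it is done.

Besides the shell and the picture viewer there is one more tool, called after "Request:" as name(argument=value, ...), one argument or row to a line, values as JSON. step_arm: Moves the arm, as the interface text tells. Its arguments: {"type":"object","properties":{"targets":{"type":"array","items":{"type":"array","items":{"type":"number"}}},"squeeze":{"type":"number"}},"required":["targets"]}

```bash
mkdir -p pics; python3 - <<'E'
from plant import ctrl, optics, spotter
import cv2,numpy as np
s=ctrl.read_state();print(s['time_s'],s['tcp_pos'],s['tool_rot'],s['grip_width'],s['wrist_force'],ctrl.tip_extent)
ims=[]
for c in ['side','top']:
    im,d=optics.get_image(c);ims.append(im)
    for l in ['hole','set_rivet','rivet_mid','rivet_pin_top','fat_rivet_mid','rack','housing']:
        print(c,l,[(np.round(r['at'],1).tolist(),round(r['p'],2)) for r in spotter.mark_of(c,l)[:2]])
cv2.imwrite('pics/a.png',cv2.resize(np.vstack(ims),(800,1200))[:600]);
cv2.imwrite('pics/b.png',cv2.resize(ims[1],(800,600)))
print(ctrl.read_state()['time_s'])
E
```

```text
0.0 [ 242.59366147 -602.43733014  255.0490299 ] [-3.13951126e+00 -1.81692997e-04  3.82797712e-01] 85.31299008857287 [-0.02733017 -0.24055543  0.0285596 ] 25.0
side hole [([510.5, -35.7, 50.1], 0.98)]
side set_rivet [([501.8, 61.4, 57.2], 0.67)]
side rivet_mid [([460.8, 331.8, 32.1], 0.63), ([583.1, 191.1, -3.0], 0.52)]
side rivet_pin_top [([467.1, 332.1, 35.9], 0.47)]
side fat_rivet_mid [([494.5, 275.8, 30.4], 0.52), ([464.1, 335.8, 38.9], 0.31)]
side rack [([478.2, 304.0, -1.8], 0.9)]
side housing [([507.4, 19.1, -0.3], 0.92), ([463.5, 333.9, 32.8], 0.51)]
top hole [([506.4, -34.3, 49.2], 0.89)]
top set_rivet [([508.5, 64.1, 59.7], 0.59)]
top rivet_mid [([462.2, 336.0, 31.6], 0.38)]
top rivet_pin_top [([511.1, 65.7, 54.3], 0.18)]
top fat_rivet_mid [([451.3, 446.4, -1.7], 0.46), ([493.8, 277.0, 28.1], 0.4)]
top rack [([480.8, 304.4, 6.1], 0.63)]
top housing [([506.3, 15.4, 2.6], 0.92)]
0.8
```

View pics/b.png

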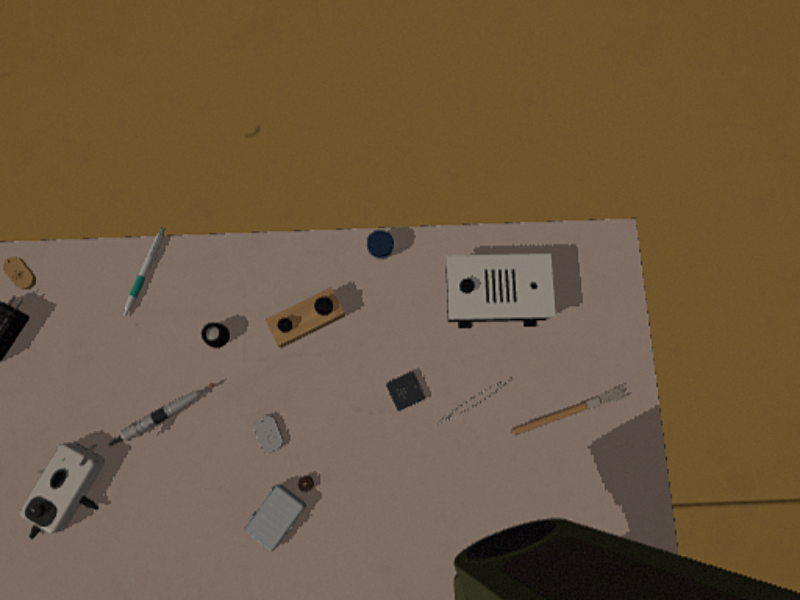

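View pics/a.png

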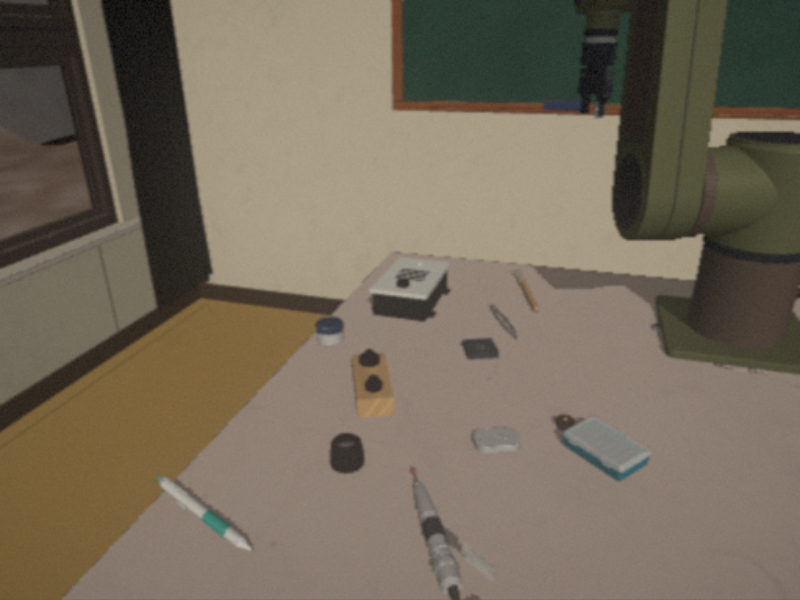

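The top view shows the rack at about (305,318) px. The slim rivet is at (285,325), the fat one at (324,306), and the open hole at (534,286). The side view agrees, and the networks put the slim rivet near (462,334) and the hole near (508,-35). I'll move above the rivet, with the fingers closing across the rack.

Request:
step_arm(
  targets=[
    [-1,36,-34,3,-70],
    [-1,36,-34,3,-70],
    [-1,36,-34,3,-70],
    [-1,36,-34,3,-70],
    [-1,36,-34,3,-70],
    [-1,36,-34,3,-70],
    [-1,36,-34,3,-70],
    [-1,36,-34,3,-70],
    [-1,36,-34,3,-70],
    [-1,36,-34,3,-70],
  ],
)

```text
time_s: 1.63
tcp_pos: [417.0, -223.3, 231.4]
tool_rot: [3.141, 0.001, 1.61]
wrist_force: [1.1, 0.2, -0.2]
grip_width: 85.4
finger_force: 0.0
```

Request:
step_arm(
  targets=[
    [-1,53,6.5,8,-24],
    [-1,53,6.5,8,-24],
    [-1,53,6.5,8,-24],
    [-1,53,6.5,8,-24],
    [-1,53,6.5,8,-24],
    [-1,53,6.5,8,-24],
    [-1,53,6.5,8,-24],
    [-1,53,6.5,8,-24],
    [-1,53,6.5,8,-24],
    [-1,53,6.5,8,-24],
  ],
)

```text
time_s: 2.47
tcp_pos: [452.7, 187.6, 169.6]
tool_rot: [3.14, 0.0, 2.024]
wrist_force: [1.6, -0.1, 0.3]
grip_width: 85.1
finger_force: 0.0
```

```bash
cat > h.py <<'E'
from plant import ctrl, optics, spotter
import cv2,numpy as np
def look(labels,name,scale=1.5):
    s=ctrl.read_state();cal=optics.get_calibration('wrist')
    im,d=optics.get_image('wrist')
    print(s['time_s'],np.round(s['tcp_pos'],1),np.round(s['tool_rot'],3),np.round(s['wrist_force'],1))
    for l in labels: print(l,[(np.round(r['at'],1).tolist(),round(r['p'],2)) for r in spotter.mark_of('wrist',l)[:2]])
    cv2.imwrite('pics/%s.png'%name,cv2.resize(im,None,fx=scale,fy=scale,interpolation=cv2.INTER_CUBIC))
    np.savez('pics/%s.npz'%name,im=im,d=d,view=cal['view'],K=[cal['fx'],cal['fy'],cal['cx'],cal['cy']])
    return im,d,cal
def world(cal,u,v,z):
    V=np.array(cal['view']);R=V[:3,:3];c=-R.T@V[:3,3]
    r=R.T@np.array([(u-cal['cx'])/cal['fx'],(v-cal['cy'])/cal['fy'],1]);return c+r*(z-c[2])/r[2]
def pix(cal,p):
    V=np.array(cal['view']);q=V[:3,:3]@p+V[:3,3];return cal['cx']+cal['fx']*q[0]/q[2],cal['cy']+cal['fy']*q[1]/q[2]
E
python3 - <<'E'
from h import *
im,d,cal=look(['rivet_mid','rivet_pin_top','fat_rivet_mid','rack'],'w1')
print(cal)
E
```

```text
2.4667 [452.7 187.6 169.6] [3.14  0.    2.024] [ 1.6 -0.1  0.3]
rivet_mid [([464.5, 336.6, 31.4], 0.74)]
rivet_pin_top [([465.7, 337.1, 40.9], 0.59)]
fat_rivet_mid [([487.2, 276.9, 34.9], 0.72), ([503.0, 68.2, 55.4], 0.2)]
rack [([472.6, 306.6, 1.8], 0.6)]
{'fx': 291.2651023894486, 'fy': 291.2651023894486, 'cx': 262.786901911591, 'cy': 191.28325009976635, 'view': array([[ 8.99311019e-01,  4.37305777e-01,  1.82977562e-03,
        -4.88676648e+02],
       [ 4.21505473e-01, -8.67917513e-01,  2.62778094e-01,
        -3.91071466e+01],
       [ 1.16502473e-01, -2.35547975e-01, -9.64854562e-01,
         2.86612033e+02],
       [ 0.00000000e+00,  0.00000000e+00,  0.00000000e+00,
         1.00000000e+00]])}
```

View pics/w1.png

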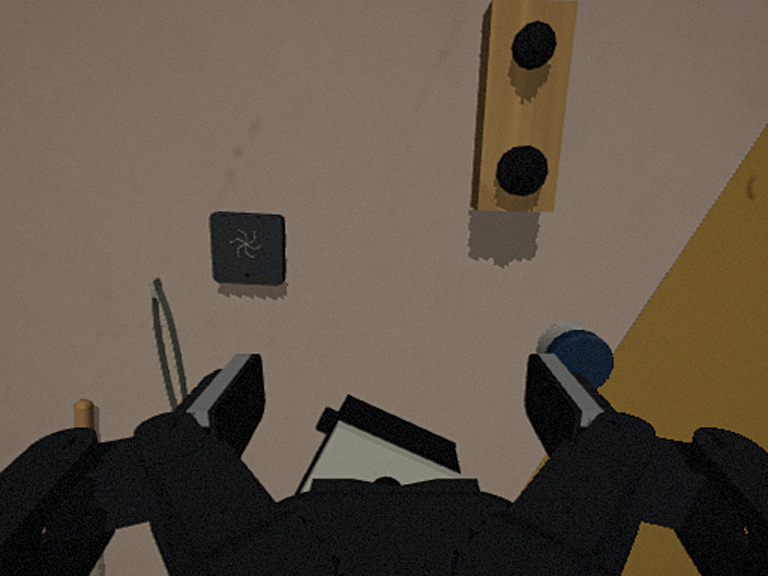

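The slim rivet is at about (533,45) px and the fat one at (522,170), with the rack running almost parallel to tool x, so the yaw is right. I'll move over the slim rivet and look again.

Request:
step_arm(
  targets=[
    [-1,12.9,7.5,5,0],
    [-1,12.9,7.5,5,0],
    [-1,12.9,7.5,5,0],
    [-1,12.9,7.5,5,0],
    [-1,12.9,7.5,5,0],
    [-1,12.9,7.5,5,0],
  ],
)

```text
time_s: 3.22
tcp_pos: [464.2, 333.5, 118.8]
tool_rot: [-3.14, 0.001, 2.023]
wrist_force: [0.5, 0.1, 0.7]
grip_width: 85.4
finger_force: 0.0
```

```bash
python3 - <<'E'
from h import *
im,d,cal=look(['rivet_mid','rivet_pin_top','rack'],'w2')
s=ctrl.read_state();p=np.array(s['tcp_pos'])
print([np.round(pix(cal,np.array([p[0],p[1],z]))).tolist() for z in (40,31,p[2]-25)])
E
```

```text
3.2167 [464.2 333.5 118.8] [-3.140e+00  1.000e-03  2.023e+00] [0.5 0.1 0.7]
rivet_mid [([465.7, 335.9, 30.0], 0.87)]
rivet_pin_top [([466.0, 335.3, 41.5], 0.69)]
rack [([477.5, 307.0, -2.1], 0.95)]
[[264.0, 210.0], [264.0, 207.0], [264.0, 245.0]]
```

View pics/w2.png

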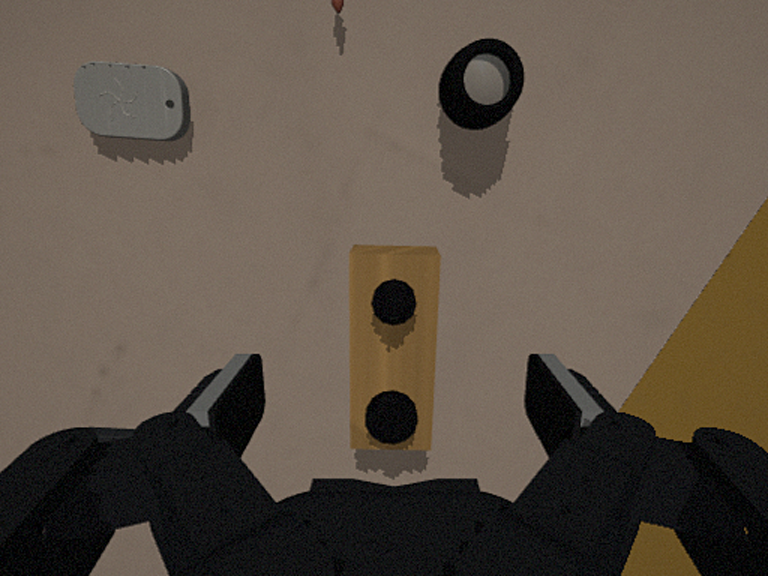

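```bash
python3 - <<'E'
from h import *
f=np.load('pics/w2.npz');im=f['im'];K=f['K'];cal=dict(fx=K[0],fy=K[1],cx=K[2],cy=K[3],view=f['view'])
m=(im.max(2)<45).astype(np.uint8);m[:165]=0;m[300:]=0;m[:,:236]=0;m[:,290:]=0
n,l,st,c=cv2.connectedComponentsWithStats(m)
for i in range(1,n):
  if st[i][4]>100:
    w=world(cal,*c[i],35);dw=w-np.array([464.2,333.5,0]);y=2.023
    print(st[i],c[i],w,'tool x,y',dw[0]*np.cos(y)+dw[1]*np.sin(y),dw[0]*np.sin(y)-dw[1]*np.cos(y), np.median(f['d'][l==i]))
V=cal['view'];print(-V[:3,:3].T@V[:3,3])
E
```

```text
[248 186  29  31 697] [262.28263989 201.18651363] [461.15089315 336.92704413  35.        ] tool x,y 4.414883052899361 -1.2451874221433887 209.46855
[244 261  34  35 978] [260.49079755 277.99182004] [487.31325137 279.77068885  35.        ] tool x,y -58.42809108795785 -2.686901134440898 226.53381
[434.34759974 393.3812616  236.94112273]
```

Request:
step_arm(
  targets=[
    [-0.2,0.35,-0.1,3.0,0],
    [-0.2,0.35,-0.1,5.5,0],
    [-0.2,0.35,-0.1,6.5,0],
    [-0.2,0.35,-0.1,6.5,0],
    [-0.2,0.35,-0.1,6.5,0],
  ],
)

```text
time_s: 3.83
tcp_pos: [461.8, 336.2, 54.8]
tool_rot: [-3.141, 0.0, 2.022]
wrist_force: [-0.0, 0.1, 0.3]
grip_width: 51.3
finger_force: 0.0
```

```bash
python3 - <<'E'
from h import *
look([],'w3')
E
```

```text
3.8333 [461.8 336.2  54.8] [-3.141  0.     2.022] [-0.   0.1  0.3]
```

View pics/w3.png

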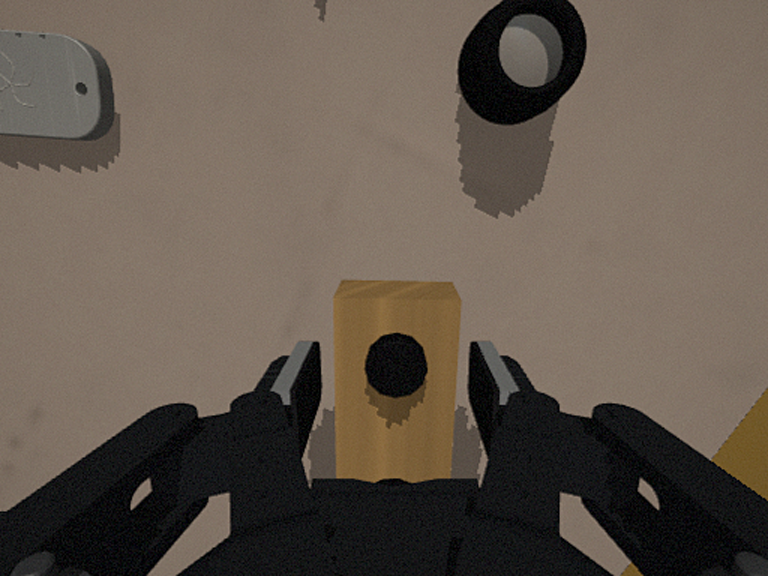

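The slim rivet's head is at (396,365) px, centred between the pads at 320 and 470. Closing now.

Request:
step_arm(
  targets=[
    [1,0,0,0.1,0],
    [1,0,0,0.1,0],
    [1,0,0,0.1,0],
    [1,0,0,0.1,0],
    [1,0,0,0.1,0],
    [1,0,0,0.1,0],
  ],
  squeeze=40,
)

```text
time_s: 4.38
tcp_pos: [462.5, 337.4, 55.0]
tool_rot: [3.139, 0.0, 2.024]
wrist_force: [-0.7, -0.6, 6.0]
grip_width: 18.2
finger_force: 39.0
```

```bash
python3 - <<'E'
from h import *
im,d,cal=look(['rivet_mid','rivet_pin_top'],'w4')
a=cv2.resize(im[190:340,180:345],(660,600),interpolation=cv2.INTER_CUBIC)
cv2.imwrite('pics/w4c.png',cv2.convertScaleAbs(a,alpha=2.2,beta=10))
E
```

```text
4.3833 [462.5 337.4  55. ] [3.139 0.    2.024] [-0.7 -0.6  6. ]
rivet_mid [([468.3, 338.8, 29.8], 0.59)]
rivet_pin_top [([464.9, 337.6, 39.9], 0.96)]
```

View pics/w4c.png

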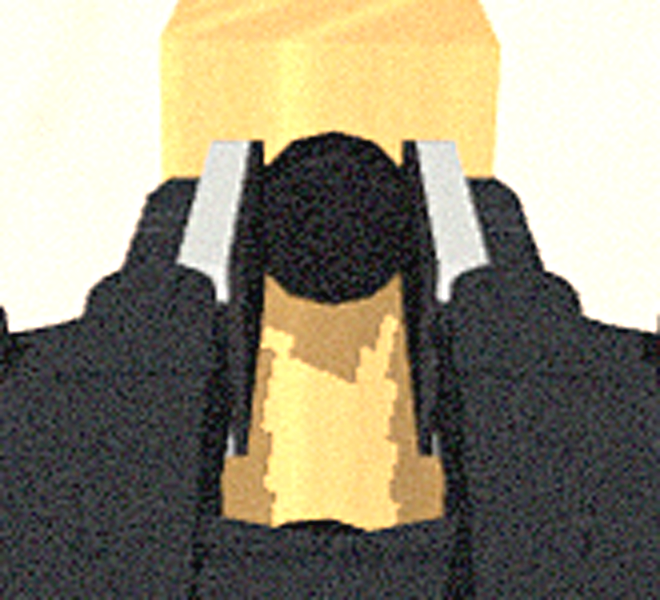

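The rivet is held by its collar, with its pin head centred between the pads at (335,218) px in the crop. Next I lift it and check the grip.

Request:
step_arm(
  targets=[
    [1,0,0,-1,0],
    [1,0,0,-3,0],
    [1,0,0,-6,0],
    [1,0,0,-8,0],
    [1,0,0,-8,0],
    [1,0,0,-8,0],
  ],
)

```text
time_s: 5.03
tcp_pos: [462.3, 337.5, 135.4]
tool_rot: [3.138, -0.0, 2.024]
wrist_force: [-0.4, 0.1, -1.1]
grip_width: 18.0
finger_force: 39.1
```

```bash
python3 - <<'E'
from h import *
im,d,cal=look(['rivet_mid','rivet_pin_top'],'w5')
print(ctrl.read_state()['grip_width'],ctrl.read_state()['finger_force'])
im2,d2=optics.get_image('side');c2=optics.get_calibration('side')
p=np.array(ctrl.read_state()['tcp_pos'])-[0,0,20]
u,v=map(int,pix(c2,p));print(u,v)
for l in ['rivet_mid','rivet_pin_top']:print(l,[(np.round(r['at'],1).tolist(),round(r['p'],2)) for r in spotter.mark_of('side',l)[:2]])
a=cv2.resize(im[190:340,180:345],(400,364),interpolation=cv2.INTER_CUBIC)
b=cv2.resize(im2[max(0,v-40):max(0,v-40)+80,u-44:u+44],(400,364),interpolation=cv2.INTER_CUBIC)
cv2.imwrite('pics/w5c.png',cv2.convertScaleAbs(np.hstack([a,b]),alpha=2.2,beta=10))
E
```

```text
5.0333 [462.3 337.5 135.4] [ 3.138 -0.     2.024] [-0.4  0.1 -1.1]
rivet_mid [([466.2, 336.5, 110.4], 0.74)]
rivet_pin_top [([467.4, 337.6, 123.0], 0.92)]
17.920217470996484 39.090383648872375
238 209
rivet_mid [([463.2, 335.9, 111.7], 0.54)]
rivet_pin_top [([508.0, -36.5, 54.8], 0.48), ([468.1, 332.3, 116.4], 0.45)]
```

View pics/w5c.png

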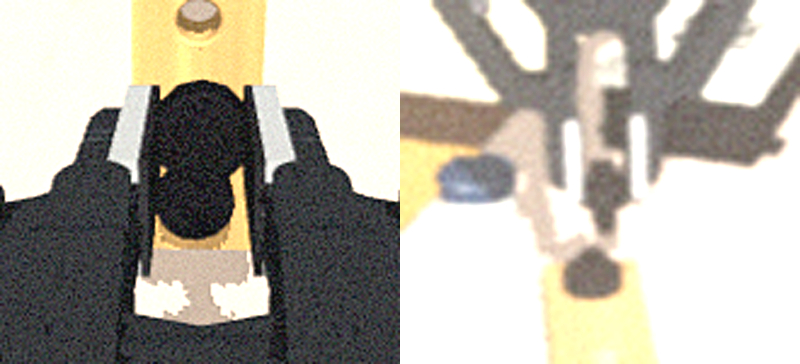

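```bash
python3 - <<'E'
from h import *
def L(n):
    f=np.load('pics/%s.npz'%n);K=f['K'];return f['im'],f['d'],dict(fx=K[0],fy=K[1],cx=K[2],cy=K[3],view=f['view'])
def tool(w,p,y=2.024):
    d=w[:2]-np.array(p[:2]);return d[0]*np.cos(y)+d[1]*np.sin(y),d[0]*np.sin(y)-d[1]*np.cos(y)
for n,p,dz in (('w4',[462.5,337.4],0),('w5',[462.3,337.5],80.4)):
    im,d,cal=L(n)
    col=im[200:290,258:270].max(2).mean(1); print(n,np.round(col).astype(int).tolist())
    for v in (223,223.5,224): print('top',v,tool(world(cal,263.5,v,26+dz),p)[0]-11)
    for v in (265,265.5,266): print('bot',v,tool(world(cal,263.5,v,35+dz),p)[0]+11)
    print('y',tool(world(cal,263.5,245,35+dz),p))
    row=im[236:250,225:300].max(2).mean(0);print(np.round(row).astype(int).tolist())
E
```

```text
w4 [122, 129, 129, 127, 129, 128, 129, 129, 129, 129, 130, 127, 129, 128, 129, 129, 128, 129, 128, 129, 130, 132, 128, 67, 8, 14, 13, 14, 15, 20, 21, 18, 16, 18, 17, 21, 13, 16, 17, 15, 16, 17, 19, 13, 18, 19, 17, 13, 16, 15, 17, 16, 16, 16, 13, 15, 15, 15, 14, 17, 13, 15, 15, 10, 13, 38, 87, 89, 88, 87, 86, 88, 88, 86, 88, 87, 87, 88, 86, 85, 86, 87, 96, 106, 113, 120, 131, 129, 130, 128]
top 223 -1.976890061348307
top 223.5 -2.2652900813686063
top 224 -2.553967979418836
bot 265 -0.1350420465423703
bot 265.5 -0.4291140587384703
bot 266 -0.7234813638358357
y (np.float64(0.39069886836989964), np.float64(-0.40631226176085067))
[25, 37, 56, 77, 97, 99, 100, 100, 99, 99, 99, 101, 101, 86, 55, 27, 20, 18, 11, 12, 7, 18, 17, 15, 18, 17, 16, 14, 14, 12, 15, 14, 15, 14, 14, 14, 19, 16, 16, 18, 18, 17, 18, 13, 16, 16, 14, 16, 16, 14, 16, 15, 16, 13, 14, 14, 14, 12, 15, 20, 18, 37, 69, 97, 101, 99, 98, 100, 99, 99, 100, 101, 88, 68, 47]
w5 [65, 65, 80, 109, 127, 128, 132, 149, 147, 128, 128, 131, 131, 132, 131, 131, 131, 131, 131, 130, 132, 134, 131, 61, 9, 14, 12, 12, 17, 20, 19, 15, 16, 17, 17, 16, 17, 17, 17, 15, 18, 15, 13, 16, 19, 14, 16, 16, 16, 15, 15, 13, 15, 16, 14, 14, 16, 13, 17, 13, 10, 17, 14, 18, 9, 15, 14, 15, 14, 17, 14, 16, 13, 16, 20, 14, 14, 15, 12, 11, 13, 12, 12, 10, 13, 6, 15, 29, 61, 92]
top 223 -1.9933410254151767
top 223.5 -2.281629905762852
top 224 -2.57019604057734
bot 265 -0.14518481822716467
bot 265.5 -0.43909682016729157
bot 266 -0.7333033824760165
y (np.float64(0.3747344921018657), np.float64(-0.332314160251433))
[21, 37, 56, 77, 99, 101, 101, 101, 101, 100, 101, 101, 103, 89, 57, 30, 18, 21, 14, 10, 14, 15, 17, 18, 16, 16, 17, 15, 15, 15, 16, 16, 17, 16, 17, 16, 16, 16, 18, 15, 16, 15, 17, 18, 14, 16, 15, 15, 17, 17, 17, 15, 18, 15, 12, 12, 12, 11, 16, 20, 18, 38, 74, 98, 101, 100, 101, 99, 100, 100, 103, 100, 89, 70, 48]
```

The rivet is held upright: its collar is between the pads, the shank points down, the rack hole at (197,12) px is empty and the fat rivet hasn't moved. On to the hole.

Request:
step_arm(
  targets=[
    [1,-37,-12.2,0,0],
    [1,-37,-12.2,0,0],
    [1,-37,-12.2,0,0],
    [1,-37,-12.2,0,0],
    [1,-37,-12.2,0,0],
    [1,-37,-12.2,0,0],
    [1,-37,-12.2,0,0],
    [1,-37,-12.2,0,0],
    [1,-37,-12.2,0,0],
    [1,-37,-12.2,0,0],
  ],
)

```text
time_s: 6.17
tcp_pos: [513.6, -53.6, 133.0]
tool_rot: [-3.141, 0.001, 2.02]
wrist_force: [0.4, 0.5, 0.3]
grip_width: 17.9
finger_force: 39.1
```

```bash
python3 - <<'E'
from h import *
im,d,cal=look(['hole','set_rivet','rivet_mid'],'w6')
E
```

```text
6.1667 [513.6 -53.6 133. ] [-3.141e+00  1.000e-03  2.020e+00] [0.4 0.5 0.3]
hole []
set_rivet [([502.5, 67.9, 56.1], 0.95)]
rivet_mid [([517.2, -52.4, 108.1], 0.79)]
```

Request:
step_arm(
  targets=[
    [1,0,0,2.8,0],
    [1,0,0,2.8,0],
    [1,0,0,2.8,0],
    [1,0,0,2.8,0],
  ],
)

```text
time_s: 6.7
tcp_pos: [513.4, -48.1, 105.5]
tool_rot: [-3.141, -0.001, 2.025]
wrist_force: [0.9, 0.2, 1.1]
grip_width: 17.7
finger_force: 39.2
```

```bash
python3 - <<'E'
from h import *
im,d,cal=look(['hole','set_rivet'],'w7')
s=ctrl.read_state();p=s['tcp_pos'];y=s['tool_rot'][2]
m=(im.max(2)<70).astype(np.uint8)
n,l,st,c=cv2.connectedComponentsWithStats(m)
for i in range(1,n):
  if 60<st[i][4]<4000:
    for z in (48,57):
      w=world(cal,*c[i],z);dw=w-p;print(st[i],c[i].round(1),w.round(1),'tool',(dw[0]*np.cos(y)+dw[1]*np.sin(y)).round(2),(dw[0]*np.sin(y)-dw[1]*np.cos(y)).round(2))
E
```

```text
6.7 [513.4 -48.1 105.5] [-3.141e+00 -1.000e-03  2.025e+00] [0.9 0.2 1.1]
hole [([502.5, -32.8, 47.5], 0.7)]
set_rivet [([502.9, 69.3, 53.0], 0.91)]
[   1    0   21  194 1130] [10.3 92.5] [348.8 -42.   48. ] tool 78.6 -145.84
[   1    0   21  194 1130] [10.3 92.5] [355.7 -39.3  57. ] tool 78.05 -138.43
[ 94   0  20  44 410] [105.8  19.8] [386.3  17.6  48. ] tool 115.82 -85.97
[ 94   0  20  44 410] [105.8  19.8] [391.3  17.3  57. ] tool 113.36 -81.63
[ 323   15   44   49 1602] [344.7  39.1] [506.8  65.9  48. ] tool 106.44 43.53
[ 323   15   44   49 1602] [344.7  39.1] [505.6  63.2  57. ] tool 104.46 41.23
[276  69  78  48 610] [313.9  92.6] [505.   34.1  48. ] tool 78.62 27.91
[276  69  78  48 610] [313.9  92.6] [503.9  32.9  57. ] tool 78.06 26.41
[267  86  78  47 585] [305.3 108.8] [504.8  24.   48. ] tool 69.68 23.33
[267  86  78  47 585] [305.3 108.8] [503.7  23.4  57. ] tool 69.58 22.07
[260 103  76  45 555] [297.  124.7] [504.6  14.   48. ] tool 60.7 18.81
[260 103  76  45 555] [297.  124.7] [503.5  13.9  57. ] tool 61.06 17.78
[252 119  76  44 535] [288.9 140.1] [504.4   4.   48. ] tool 51.75 14.25
[252 119  76  44 535] [288.9 140.1] [503.4   4.3  57. ] tool 52.57 13.45
[244 134  75  43 514] [280.7 154.9] [504.1  -6.1  48. ] tool 42.89 9.53
[244 134  75  43 514] [280.7 154.9] [503.   -5.2  57. ] tool 44.16 8.98
[251 189  17  15 194] [259.3 195.9] [503.7 -35.   48. ] tool 17.05 -3.5
[251 189  17  15 194] [259.3 195.9] [502.7 -32.6  57. ] tool 19.65 -3.39
```

View pics/w7.png

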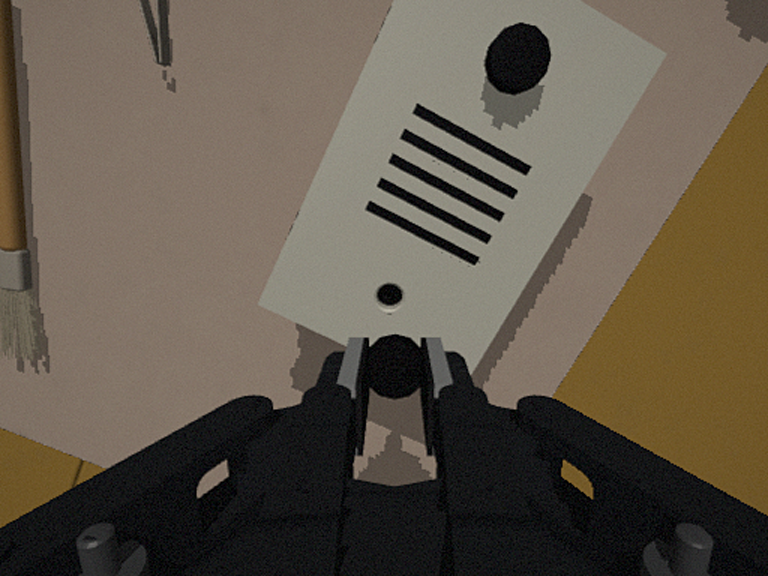

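The hole is at about (389,296) px, with a bright crescent of its wall just below the dark part. The rivet is held at (396,366). I'll get the true edges of the hole's mouth from intensity profiles.

```bash
python3 - <<'E'
from h import *
f=np.load('pics/w7.npz');im=f['im'];K=f['K'];cal=dict(fx=K[0],fy=K[1],cx=K[2],cy=K[3],view=f['view'])
print(im[184:213,257:262].mean((1,2)).round().astype(int).tolist())
print(im[192:200,244:275].mean((0,2)).round().astype(int).tolist())
p=np.array([513.4,-48.1,105.5]);y=2.025
def tool(u,v,z):
    d=world(cal,u,v,z)-p;return round(d[0]*np.cos(y)+d[1]*np.sin(y),2),round(d[0]*np.sin(y)-d[1]*np.cos(y),2)
for v in range(186,212,2): print(v,tool(259.3,v,48))
print(tool(250.5,196,48),tool(267.5,196,48))
E
```

```text
[138, 136, 138, 139, 114, 52, 3, 9, 7, 12, 11, 5, 7, 8, 18, 6, 14, 9, 12, 64, 137, 133, 167, 174, 138, 109, 139, 138, 137]
[138, 137, 139, 137, 139, 132, 120, 79, 27, 7, 4, 11, 9, 14, 7, 8, 9, 9, 7, 12, 8, 11, 13, 38, 105, 126, 138, 138, 138, 137, 138]
186 (np.float64(22.45), np.float64(-2.95))
188 (np.float64(21.17), np.float64(-2.95))
190 (np.float64(19.88), np.float64(-2.96))
192 (np.float64(18.58), np.float64(-2.96))
194 (np.float64(17.28), np.float64(-2.97))
196 (np.float64(15.98), np.float64(-2.97))
198 (np.float64(14.67), np.float64(-2.98))
200 (np.float64(13.36), np.float64(-2.98))
202 (np.float64(12.04), np.float64(-2.99))
204 (np.float64(10.71), np.float64(-2.99))
206 (np.float64(9.38), np.float64(-2.99))
208 (np.float64(8.05), np.float64(-3.0))
210 (np.float64(6.71), np.float64(-3.0))
(np.float64(15.98), np.float64(-8.5)) (np.float64(15.98), np.float64(2.18))
```

Request:
step_arm(
  targets=[
    [1,0.8,-0.2,0,0],
    [1,0.8,-0.2,0,0],
    [1,0.8,-0.2,0,0],
    [1,0.8,-0.2,0,0],
  ],
)

```text
time_s: 7.18
tcp_pos: [508.3, -42.8, 105.7]
tool_rot: [3.141, 0.0, 2.024]
wrist_force: [0.9, -0.9, 0.3]
grip_width: 17.8
finger_force: 39.2
```

```bash
cat >> h.py <<'E'
def hole(name,riv):
    im,d,cal=look([],name);s=ctrl.read_state()
    V=np.array(cal['view']);print('after',np.round(s['tcp_pos'],2),np.round(s['wrist_force'],1))
    return im,cal
E
python3 - <<'E'
from h import *
for k in range(2):
    s=ctrl.read_state();p=np.array(s['tcp_pos']);y=s['tool_rot'][2];cal=optics.get_calibration('wrist');im,d=optics.get_image('wrist')
    print(s['time_s'],p.round(2),round(y,4),np.round(s['wrist_force'],1))
    def tool(u,v,z):
        d=world(cal,u,v,z)-p;return round(d[0]*np.cos(y)+d[1]*np.sin(y),2),round(d[0]*np.sin(y)-d[1]*np.cos(y),2)
    print('col',im[190:226,257:262].mean((1,2)).round().astype(int).tolist())
    print('col263',im[190:230,261:266].mean((1,2)).round().astype(int).tolist())
    for r in (204,208,212): print('row',im[r-1:r+2,245:285].mean((0,2)).round().astype(int).tolist())
    for v in (196,198,200,202,204): print(v,tool(262,v,48))
    print(tool(255,200,48),tool(270,200,48))
E
```

```text
7.1833 [508.32 -42.79 105.66] 2.0236 [ 0.9 -0.9  0.3]
col [138, 138, 139, 137, 137, 138, 138, 139, 139, 122, 75, 29, 12, 8, 7, 9, 6, 6, 13, 6, 14, 23, 52, 99, 130, 138, 163, 159, 136, 130, 137, 140, 138, 83, 3, 7]
col263 [137, 139, 139, 137, 137, 137, 138, 141, 139, 94, 29, 5, 8, 10, 9, 6, 11, 12, 8, 14, 16, 9, 7, 65, 136, 124, 159, 176, 148, 105, 132, 142, 130, 8, 3, 12, 10, 8, 16, 21]
row [138, 138, 137, 138, 137, 139, 138, 138, 131, 110, 68, 15, 8, 9, 3, 11, 8, 4, 15, 3, 11, 10, 5, 11, 1, 35, 89, 127, 139, 140, 138, 138, 138, 135, 139, 139, 136, 136, 137, 138]
row [137, 139, 136, 136, 138, 139, 137, 136, 122, 92, 43, 7, 6, 10, 8, 9, 8, 13, 9, 16, 12, 3, 9, 10, 7, 23, 85, 109, 134, 139, 138, 137, 140, 139, 136, 138, 136, 138, 139, 137]
row [138, 136, 138, 140, 136, 138, 139, 136, 137, 137, 128, 112, 92, 77, 55, 42, 25, 27, 25, 23, 36, 37, 62, 88, 104, 118, 137, 135, 137, 138, 138, 138, 137, 138, 137, 138, 138, 138, 136, 135]
196 (np.float64(15.91), np.float64(-1.24))
198 (np.float64(14.6), np.float64(-1.24))
200 (np.float64(13.28), np.float64(-1.24))
202 (np.float64(11.96), np.floa
[... 671 characters left out ...]
138, 137, 138, 138, 136, 137, 138]
row [137, 135, 137, 140, 137, 136, 140, 137, 122, 93, 46, 13, 9, 16, 11, 15, 18, 16, 4, 12, 12, 12, 7, 14, 7, 27, 84, 110, 135, 139, 137, 136, 138, 137, 136, 139, 137, 138, 138, 136]
row [139, 137, 135, 138, 137, 139, 136, 136, 135, 136, 127, 112, 104, 77, 58, 37, 32, 33, 24, 28, 37, 50, 69, 92, 112, 130, 135, 136, 137, 138, 139, 138, 137, 137, 136, 139, 136, 137, 138, 138]
196 (np.float64(15.93), np.float64(-1.24))
198 (np.float64(14.62), np.float64(-1.24))
200 (np.float64(13.3), np.float64(-1.24))
202 (np.float64(11.98), np.float64(-1.24))
204 (np.float64(10.66), np.float64(-1.24))
(np.float64(13.31), np.float64(-5.65)) (np.float64(13.3), np.float64(3.8))
```

Request:
step_arm(
  targets=[
    [1,0.88,0,0.4,0],
    [1,0.88,0,1.0,0],
    [1,0.88,0,1.0,0],
    [1,0.88,0,1.0,0],
    [1,0.88,0,1.0,0],
  ],
)

```text
time_s: 7.7
tcp_pos: [504.3, -35.0, 95.1]
tool_rot: [-3.141, -0.0, 2.023]
wrist_force: [0.9, 0.2, -0.2]
grip_width: 17.7
finger_force: 39.2
```

```bash
python3 - <<'E'
from h import *
im,d,cal=look([],'w8')
s=ctrl.read_state();p=np.array(s['tcp_pos']);dd=p-[508.36,-42.89,105.6];y=2.0235
print(p,dd[0]*np.cos(y)+dd[1]*np.sin(y),dd[0]*np.sin(y)-dd[1]*np.cos(y))
a=im[190:250,220:300];cv2.imwrite('pics/w8c.png',cv2.resize(a,(800,600),interpolation=cv2.INTER_CUBIC))
c2=optics.get_calibration('side');im2,_=optics.get_image('side');u,v=map(int,pix(c2,p-[0,0,30]));print(u,v)
E
```

```text
7.7 [504.3 -35.   95.1] [-3.141 -0.     2.023] [ 0.9  0.2 -0.2]
[504.52474926 -35.01975209  95.3483229 ] 8.754993345564746 -0.006483243008145401
268 163
```

View pics/w8c.png

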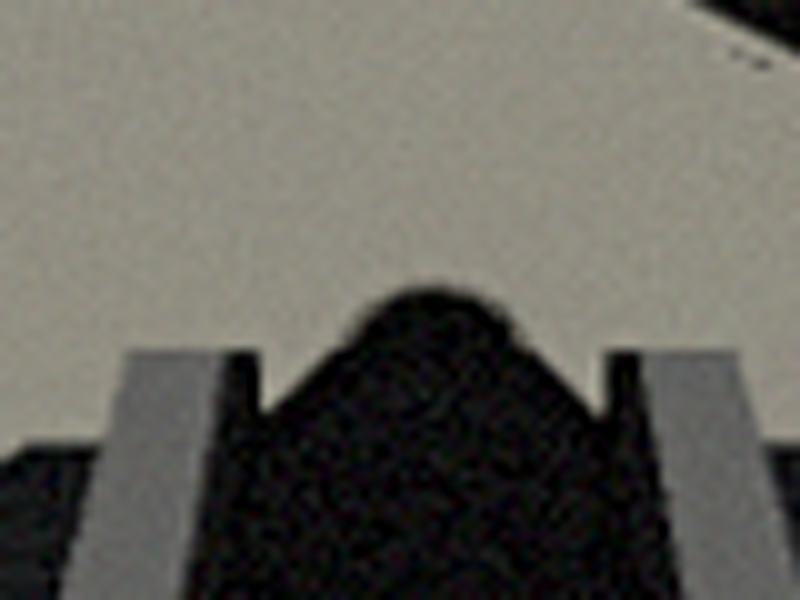

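The hole's far edge shows at (436,290) px, centred over the collar at about 433, so the sideways alignment is good. Descending in stages while watching the force.

Request:
step_arm(
  targets=[
    [1,0,0,0.3,0],
    [1,0,0,0.5,0],
    [1,0,0,0.7,0],
    [1,0,0,0.7,0],
  ],
)

```text
time_s: 8.13
tcp_pos: [504.1, -35.0, 87.7]
tool_rot: [-3.141, -0.001, 2.023]
wrist_force: [-0.6, 1.0, -0.4]
grip_width: 18.1
finger_force: 39.2
```

Request:
step_arm(
  targets=[
    [1,0,0,0.2,0],
    [1,0,0,0.4,0],
    [1,0,0,0.6,0],
    [1,0,0,0.6,0],
  ],
)

```text
time_s: 8.47
tcp_pos: [504.1, -34.9, 81.9]
tool_rot: [-3.141, -0.0, 2.023]
wrist_force: [0.0, -0.0, -0.7]
grip_width: 18.2
finger_force: 39.2
```

Now it goes in freely. Approaching the seat gently.

Request:
step_arm(
  targets=[
    [1,0,0,0.15,0],
    [1,0,0,0.3,0],
    [1,0,0,0.35,0],
    [1,0,0,0.35,0],
  ],
)

```text
time_s: 8.8
tcp_pos: [504.3, -35.0, 78.7]
tool_rot: [-3.141, -0.0, 2.023]
wrist_force: [0.3, 0.4, 0.4]
grip_width: 17.9
finger_force: 39.2
```

Request:
step_arm(
  targets=[
    [1,0,0,0.05,0],
    [1,0,0,0.1,0],
    [1,0,0,0.1,0],
  ],
)

```text
time_s: 9.05
tcp_pos: [504.5, -35.0, 77.9]
tool_rot: [3.142, 0.0, 2.023]
wrist_force: [0.6, -0.3, -0.1]
grip_width: 17.8
finger_force: 39.2
```

Request:
step_arm(
  targets=[
    [1,0,0,0.05,0],
    [1,0,0,0.07,0],
    [1,0,0,0.07,0],
  ],
)

```text
time_s: 9.3
tcp_pos: [504.5, -35.0, 77.2]
tool_rot: [3.142, 0.0, 2.023]
wrist_force: [-0.0, 0.3, -0.5]
grip_width: 17.8
finger_force: 39.2
```

Request:
step_arm(
  targets=[
    [1,0,0,0.04,0],
    [1,0,0,0.06,0],
    [1,0,0,0.06,0],
  ],
)

```text
time_s: 9.55
tcp_pos: [504.6, -35.0, 77.1]
tool_rot: [-3.142, 0.0, 2.023]
wrist_force: [-2.4, 0.4, 3.9]
grip_width: 18.0
finger_force: 39.6
```

Contact at 77.1 mm with 3.9 N is just where the collar should meet the cover. Releasing, then rising straight up.

Request:
step_arm(
  targets=[
    [-0.1,0,0,0,0],
    [-0.1,0,0,0,0],
    [-0.1,0,0,0,0],
    [-0.1,0,0,0,0],
    [-0.1,0,0,-0.5,0],
    [-0.1,0,0,-2,0],
    [-0.1,0,0,-4.5,0],
    [-0.1,0,0,-4.5,0],
    [-0.1,0,0,-4.5,0],
  ],
)

```text
time_s: 10.3
tcp_pos: [505.8, -35.2, 123.6]
tool_rot: [3.138, 0.002, 2.023]
wrist_force: [-1.1, -0.4, -0.8]
grip_width: 47.2
finger_force: 0.0
```

```bash
python3 - <<'E'
from h import *
s=ctrl.read_state();p=np.array(s['tcp_pos']);y=s['tool_rot'][2]
im,d,cal=look(['rivet_mid','rivet_pin_top'],'w9')
im2,_=optics.get_image('side');c2=optics.get_calibration('side')
for l in ['rivet_mid','rivet_pin_top']:print(l,[(np.round(r['at'],1).tolist(),round(r['p'],2)) for r in spotter.mark_of('side',l)[:2]])
u,v=map(int,pix(c2,np.array([504.5,-35,55])))
print([np.round(pix(cal,np.array([p[0],p[1],z])),1).tolist() for z in (52.5,65)])
a=cv2.resize(im[150:300,160:365],(480,360),interpolation=cv2.INTER_CUBIC)
b=cv2.resize(im2[v-25:v+20,u-20:u+20],(320,360),interpolation=cv2.INTER_CUBIC)
cv2.imwrite('pics/w9c.png',cv2.convertScaleAbs(np.hstack([a,b]),alpha=1.6,beta=10))
E
```

```text
10.3 [505.8 -35.2 123.6] [3.138e+00 2.000e-03 2.023e+00] [-1.1 -0.4 -0.8]
rivet_mid [([506.8, -35.8, 53.9], 0.88)]
rivet_pin_top [([506.0, -35.4, 60.8], 0.75)]
rivet_mid [([505.7, -36.0, 52.4], 0.36)]
rivet_pin_top [([582.4, 189.7, -1.9], 0.43), ([507.0, -34.1, 50.1], 0.2)]
[[263.5, 212.6], [263.7, 219.0]]
```

View pics/w9c.png

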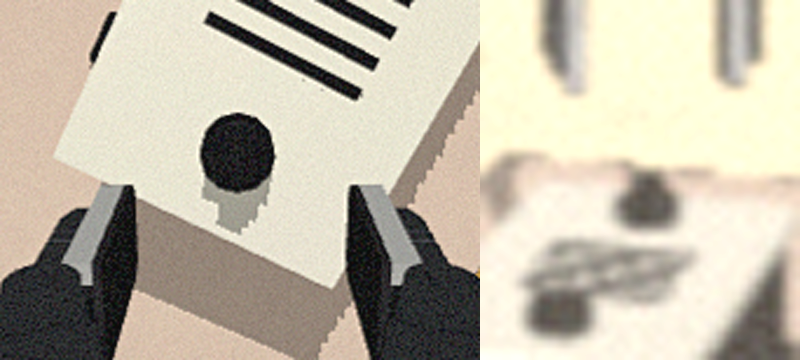

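The rivet stands square in the hole at (237,152) px, pin up, and the side view shows the pin above a flat collar. Next I measure the pin's height from the depth image, then press with the fingers shut.

Request:
step_arm(
  targets=[
    [1,0,0,0,0],
    [1,0,0,0,0],
    [1,-0.1,0,1,0],
    [1,-0.1,0,1,0],
    [1,-0.1,0,1,0],
    [1,-0.1,0,1,0],
    [1,-0.1,0,1,0],
  ],
)

```text
time_s: 11.18
tcp_pos: [504.9, -35.9, 111.6]
tool_rot: [-3.142, -0.0, 2.023]
wrist_force: [-0.1, -0.7, -0.9]
grip_width: -0.3
finger_force: 0.0
```

```bash
cat >> h.py <<'E'
def heights(d,cal,box):
    v0,v1,u0,u1=box;V=np.array(cal['view']);R=V[:3,:3];c=-R.T@V[:3,3]
    vv,uu=np.mgrid[v0:v1,u0:u1];D=d[v0:v1,u0:u1]
    P=np.stack([(uu-cal['cx'])/cal['fx']*D,(vv-cal['cy'])/cal['fy']*D,D],-1)
    return P@R+c
E
python3 - <<'E'
from h import *
f=np.load('pics/w9.npz');K=f['K'];cal=dict(fx=K[0],fy=K[1],cx=K[2],cy=K[3],view=f['view'])
W=heights(f['d'],cal,(190,240,235,290))
r=np.hypot(W[...,0]-504.5,W[...,1]+35)
print('cover',np.median(W[(r>14)&(r<22)][:,2]))
for q in (75,90,95,99):print(q,np.percentile(W[r<14][:,2],q))
s=ctrl.read_state();print(s['tcp_pos'],s['grip_width'],s['wrist_force'])
hi=W[(r<14)&(W[...,2]>np.median(W[(r>14)&(r<22)][:,2])+13)];print(len(hi),hi.mean(0) if len(hi) else '')
E
```

```text
cover 48.64726794718963
75 58.384268850223094
90 65.05261953767888
95 65.49304857238968
99 66.04139285911081
[504.94948651 -35.90695809 111.58590366] -0.2761410701069331 [-0.07852682 -0.65971019 -0.87098213]
255 [503.95335705 -35.8272991   65.01661251]
```

Request:
step_arm(
  targets=[
    [1,0,-0.06,0.8,0],
    [1,0,-0.06,1.4,0],
    [1,0,-0.06,1.8,0],
    [1,0,-0.06,1.9,0],
    [1,0,-0.06,1.9,0],
  ],
)

```text
time_s: 11.6
tcp_pos: [503.8, -36.1, 91.7]
tool_rot: [-3.14, -0.001, 2.023]
wrist_force: [0.6, 0.2, 0.2]
grip_width: 0.1
finger_force: 0.0
```

Request:
step_arm(
  targets=[
    [1,0,0,0.06,0],
    [1,0,0,0.12,0],
    [1,0,0,0.18,0],
    [1,0,0,0.24,0],
    [1,0,0,0.24,0],
  ],
)

```text
time_s: 12.02
tcp_pos: [504.4, -36.1, 90.2]
tool_rot: [3.142, 0.0, 2.023]
wrist_force: [0.2, 0.3, 0.2]
grip_width: -0.1
finger_force: 0.0
```

Request:
step_arm(
  targets=[
    [1,0,0,0.04,0],
    [1,0,0,0.08,0],
    [1,0,0,0.1,0],
    [1,0,0,0.1,0],
  ],
)

```text
time_s: 12.35
tcp_pos: [504.5, -36.2, 89.6]
tool_rot: [3.141, 0.0, 2.023]
wrist_force: [-0.9, 0.6, 3.1]
grip_width: -0.1
finger_force: 1.4
```

Request:
step_arm(
  targets=[
    [1,0,0,0.04,0],
    [1,0,0,0.06,0],
    [1,0,0,0.06,0],
  ],
)

```text
time_s: 12.6
tcp_pos: [504.6, -36.2, 89.0]
tool_rot: [3.141, 0.0, 2.023]
wrist_force: [-2.0, 0.2, 4.4]
grip_width: 0.1
finger_force: 2.5
```

Request:
step_arm(
  targets=[
    [1,0,0,0.03,0],
    [1,0,0,0.06,0],
    [1,0,0,0.08,0],
    [1,0,0,0.08,0],
  ],
)

```text
time_s: 12.93
tcp_pos: [504.6, -36.2, 88.1]
tool_rot: [3.141, 0.0, 2.023]
wrist_force: [-2.6, 1.8, 5.6]
grip_width: -0.2
finger_force: 2.7
```

Request:
step_arm(
  targets=[
    [1,0,0,0.03,0],
    [1,0,0,0.06,0],
    [1,0,0,0.08,0],
    [1,0,0,0.08,0],
  ],
)

```text
time_s: 13.27
tcp_pos: [504.6, -36.2, 87.4]
tool_rot: [3.141, 0.0, 2.023]
wrist_force: [-3.0, 0.6, 5.6]
grip_width: -0.0
finger_force: 2.9
```

Request:
step_arm(
  targets=[
    [1,0,0,0.04,0],
    [1,0,0,0.08,0],
    [1,0,0,0.12,0],
    [1,0,0,0.12,0],
  ],
)

```text
time_s: 13.6
tcp_pos: [504.6, -36.2, 86.3]
tool_rot: [3.141, 0.0, 2.023]
wrist_force: [-2.7, 0.4, 6.0]
grip_width: 0.3
finger_force: 3.1
```

Request:
step_arm(
  targets=[
    [1,0,0,0.04,0],
    [1,0,0,0.08,0],
    [1,0,0,0.12,0],
    [1,0,0,0.12,0],
  ],
)

```text
time_s: 13.93
tcp_pos: [504.6, -36.2, 85.3]
tool_rot: [3.141, 0.0, 2.023]
wrist_force: [-3.6, 0.5, 7.7]
grip_width: -0.4
finger_force: 3.8
```

Request:
step_arm(
  targets=[
    [1,0,0,0.04,0],
    [1,0,0,0.08,0],
    [1,0,0,0.12,0],
    [1,0,0,0.12,0],
  ],
)

```text
time_s: 14.27
tcp_pos: [504.8, -36.2, 84.8]
tool_rot: [3.141, 0.0, 2.024]
wrist_force: [-5.4, 0.1, 11.1]
grip_width: -0.2
finger_force: 5.7
```

Request:
step_arm(
  targets=[
    [1,0,0,0.04,0],
    [1,0,0,0.08,0],
    [1,0,0,0.12,0],
    [1,0,0,0.12,0],
  ],
)

```text
time_s: 14.6
tcp_pos: [504.8, -36.2, 83.6]
tool_rot: [3.141, 0.0, 2.024]
wrist_force: [-4.1, 1.2, 11.5]
grip_width: -0.4
finger_force: 5.8
```

Request:
step_arm(
  targets=[
    [1,0,0,0.05,0],
    [1,0,0,0.1,0],
    [1,0,0,0.15,0],
    [1,0,0,0.15,0],
  ],
)

```text
time_s: 14.93
tcp_pos: [504.7, -36.2, 82.1]
tool_rot: [3.142, 0.0, 2.024]
wrist_force: [-4.0, 0.7, 12.1]
grip_width: 0.3
finger_force: 5.8
```

Request:
step_arm(
  targets=[
    [1,0,0,0.05,0],
    [1,0,0,0.1,0],
    [1,0,0,0.15,0],
    [1,0,0,0.15,0],
  ],
)

```text
time_s: 15.27
tcp_pos: [504.7, -36.2, 80.5]
tool_rot: [-3.142, 0.0, 2.024]
wrist_force: [-4.8, -0.0, 11.5]
grip_width: 0.0
finger_force: 5.8
```

Request:
step_arm(
  targets=[
    [1,0,0,0.04,0],
    [1,0,0,0.08,0],
    [1,0,0,0.12,0],
    [1,0,0,0.12,0],
  ],
)

```text
time_s: 15.6
tcp_pos: [504.7, -36.2, 79.4]
tool_rot: [3.142, 0.0, 2.024]
wrist_force: [-5.4, 0.5, 11.0]
grip_width: 0.0
finger_force: 5.8
```

Request:
step_arm(
  targets=[
    [1,0,0,0.04,0],
    [1,0,0,0.08,0],
    [1,0,0,0.1,0],
    [1,0,0,0.1,0],
  ],
)

```text
time_s: 15.93
tcp_pos: [504.7, -36.2, 78.4]
tool_rot: [-3.142, 0.0, 2.024]
wrist_force: [-5.6, 0.5, 12.3]
grip_width: -0.0
finger_force: 5.9
```

Request:
step_arm(
  targets=[
    [1,0,0,0.04,0],
    [1,0,0,0.07,0],
    [1,0,0,0.07,0],
  ],
)

```text
time_s: 16.18
tcp_pos: [504.7, -36.2, 77.7]
tool_rot: [-3.142, 0.0, 2.023]
wrist_force: [-5.8, -0.0, 10.6]
grip_width: 0.3
finger_force: 6.1
```

Request:
step_arm(
  targets=[
    [1,0,0,0.03,0],
    [1,0,0,0.05,0],
    [1,0,0,0.05,0],
  ],
)

```text
time_s: 16.43
tcp_pos: [504.7, -36.2, 77.6]
tool_rot: [-3.141, -0.0, 2.023]
wrist_force: [-7.1, 1.1, 14.3]
grip_width: 0.0
finger_force: 7.1
```

Request:
step_arm(
  targets=[
    [1,0,0,0.03,0],
    [1,0,0,0.05,0],
    [1,0,0,0.05,0],
  ],
)

```text
time_s: 16.68
tcp_pos: [504.8, -36.2, 77.4]
tool_rot: [-3.141, -0.0, 2.024]
wrist_force: [-8.1, 0.8, 15.8]
grip_width: -0.2
finger_force: 8.2
```

Request:
step_arm(
  targets=[
    [1,0,0,0.03,0],
    [1,0,0,0.04,0],
    [1,0,0,0.04,0],
  ],
)

```text
time_s: 16.93
tcp_pos: [504.8, -36.2, 77.3]
tool_rot: [-3.141, -0.0, 2.024]
wrist_force: [-7.9, 1.3, 17.2]
grip_width: -0.3
finger_force: 9.0
```

Request:
step_arm(
  targets=[
    [1,0,0,-0.5,0],
    [1,0,0,-1.5,0],
    [1,0,0,-4,0],
    [1,-1.5,0,-6,0],
    [-0.1,-1.5,0,-6,0],
    [-0.1,-1.5,0,-6,0],
    [-0.1,-1.5,0,-6,0],
    [-0.1,-1.5,0,-6,0],
    [-0.1,-1.5,0,-6,0],
  ],
)

```text
time_s: 17.68
tcp_pos: [509.8, -49.2, 133.2]
tool_rot: [-3.139, -0.002, 2.024]
wrist_force: [-0.4, -0.5, -0.3]
grip_width: 47.1
finger_force: 0.0
```

```bash
python3 - <<'E'
from h import *
im,d,cal=look(['rivet_mid','rivet_pin_top','set_rivet'],'w10')
print(ctrl.read_state()['grip_width'])
W=heights(d,cal,(0,300,150,400))
for n,(x,y) in dict(riv=(504.3,-35.3),sett=(503.5,65)).items():
    r=np.hypot(W[...,0]-x,W[...,1]-y)
    cov=np.median(W[(r>14)&(r<20)][:,2]);t=W[(r<13)&(W[...,2]>cov+5)]
    print(n,'cover',cov,'n',len(t),t.mean(0).round(1),np.percentile(t[:,2],[5,25,50,75,90,97,100]).round(1))
    A=np.c_[t[:,:2]-t[:,:2].mean(0),np.ones(len(t))];print('slope',np.linalg.lstsq(A,t[:,2],rcond=None)[0].round(3))
    rr=np.hypot(*(t[:,:2]-t[:,:2].mean(0)).T);print('inner',np.median(t[rr<5,2]),'outer',np.median(t[(rr>7)&(rr<10),2]))
E
```

```text
17.6833 [509.8 -49.2 133.2] [-3.139e+00 -2.000e-03  2.024e+00] [-0.4 -0.5 -0.3]
rivet_mid [([507.0, -38.6, 49.5], 0.97)]
rivet_pin_top [([509.3, -36.2, 55.9], 0.66)]
set_rivet [([505.0, 68.1, 56.8], 0.8)]
46.83160523538626
riv cover 48.84738304020152 n 748 [503.8 -35.8  57.6] [56.3 57.2 57.6 58.1 58.5 58.9 59.5]
slope [ 1.2000e-02 -1.0000e-02  5.7608e+01]
inner 58.05313563125256 outer 57.57999634093389
sett cover 48.6753111306529 n 1080 [505.5  63.4  57.6] [56.2 57.2 57.7 58.2 58.6 59.  60. ]
slope [2.2000e-02 2.0000e-02 5.7624e+01]
inner 58.10137558128227 outer 57.58371649125013
```

The new rivet matches the set one: head 0.47 mm proud against 0.52 mm, collar level and down on the cover. The arm is clear, so I'm handing in.

```bash
python3 -c "
from plant import ctrl
print(ctrl.finish_job())"
```

```text
the job is handed in; nothing more can be done
None
```

The slim rivet is seated in the open hole with its collar down on the cover and its pin pressed flush. The measured force peaked at about 17 N down (19 N with the sideways part), and I handed the job in at about 18 s.

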